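# Dry-fit a row of cutting-board blocks and bolt it up

### The job

First nudge the three loose hardwood blocks sideways across the jig until each one sits square and flush against the long aluminium fence, sliding them, not picking them up, and leaving the bolt drawn back. Then slide the bolt with the red grip fully home, so that its yellow pad closes the blocks into one tight row against the end stop and the rod's tip enters the keeper. Leave the tub, the sander and the sanding block where they are.

Things in the scene. Friction and masses are not known exactly. Their poses are not given: they have to be found in the camera images.
- jig: fixed jig; all figures in its own frame, mm. Grey-blue painted board 340 (x) x 350 (y) x 15, origin at the centre of its underside, working top at z = 15. The finished row lies in the corner of the long fence (along x) and the end stop (at its far, +x end): block centres at about x = 100, 50, 0 and y = 60. The board to the right (-y) of the fence is bare. The bolt runs behind the fence.
- fence_mid (a point): middle of the long aluminium fence's inner face at the base's top: jig x = 0, y = 85, z = 15 mm. The face runs along the jig's x from -160 to +145, looks to -y, and is 16 mm high (top z = 31 mm); the fence is 22 mm thick. A flush block has its centre at jig y = 60 mm.
- stop_mid (a point): middle of the aluminium end stop's inner face at the base's top: jig x = 125, y = 60, z = 15 mm. The face looks to -x, runs from y = 20 to 107, and is 22 mm high (top z = 37 mm); the stop is 20 mm thick.
- keeper (a point): centre of the mouth of the dark steel keeper that the rod's tip enters: jig x = 135, y = 130, z = 37 mm. The keeper is 20 long (x), 34 wide (y), its top at z = 48 mm. A like dark steel guide carries the rod at x = 6 to 52 mm.
- block_maple: hardwood block 50 x 50 x 30 mm, about 60 g; origin at the centre of its underside, z up, x and y along its square sides. Starts loose on the jig to the right of the fence, turned up to 0.3 rad from the jig's axes. Any place in the row will do. Pale maple.
- block_cherry: hardwood block 50 x 50 x 30 mm, about 60 g; origin at the centre of its underside, z up, x and y along its square sides. Starts loose on the jig to the right of the fence, turned up to 0.3 rad from the jig's axes. Any place in the row will do. Reddish cherry.
- block_walnut: hardwood block 50 x 50 x 30 mm, about 60 g; origin at the centre of its underside, z up, x and y along its square sides. Starts loose on the jig to the right of the fence, turned up to 0.3 rad from the jig's axes. Any place in the row will do. Dark brown walnut.
- bolt (a joint): travel of the bolt along the jig's +x, m: 0 drawn back, 0.1135 fully home (its stop). Stays where left; 2 to 5 N moves it. A 12 mm steel rod at jig y = 130, z = 37 mm; its yellow cross arm reaches over the fence to a yellow push pad (y 42 to 78, z 18 to 43 mm), pushing face at jig x = -140 mm + travel; home, it stands 1.5 mm short of a tight row.
- bolt_grip (a point): centre of the bolt's grip: an upright red cylinder, 18 mm across, 45 mm tall (z 41 to 86 mm above the table), standing on the rod at jig x = -120 mm + travel, jig y = 130 mm; this point is at z = 64 mm.
- tub: bystander: a closed red plastic tub, 126 mm across, 140 mm high, with a handle on one side out to 89 mm from its axis; origin at the centre of its underside.
- sander: bystander: a teal and black palm sander, 124 mm across its disc, 133 mm high, with a dust port out to 95 mm from its axis; origin at the centre of its underside.
- sanding_block: bystander: a cork sanding block 112 x 66 x 38 mm; origin at the centre of its underside.
Not all that is in view belongs to the job. What is shaped like the block_maple but blue, pink or turquoise is not meant.

How it is judged:
By the outcome, as a careful person would: the job done as asked, in the order asked, and still so for the second after the job is handed in, with the robot touching nothing.
It also fails if it takes over 69 s, if anything falls off the work surface, if the arm or the gripper's body presses on something with over 40 N, if the wrist force passes 120 N, or if a joint passes its speed limit or range.

### The arm

A 7-joint arm with a two-finger parallel gripper is mounted at the origin on the work surface. World frame = base frame: x ahead of the robot, y to its left, z up, the work surface at z = 0. Lengths are in m, angles in rad, forces in N, time in s.
With the tool pointing down it reaches from about 0.425 to 0.925 m from the base axis. Payload 6.8 kg.
Tool frame: the origin (TCP) lies midway between the tips of the shut fingers; the grasp point (between the pads) lies 19 mm behind it (arm.grip_point_offset is the distance from the TCP to the grasp point, in m); z points along the fingers, y is the line along which they close (so a half turn about z gives the same grasp; the last joint's range is limited). The gripper opens to 88 mm and grips with 3 to 60 N. Pads are 20 mm wide; open, the fingers measure 115 mm over their backs; the gripper's body (75 mm by 178 mm) begins 61 mm behind the grasp point.
Start: joints at [1.081, 0.477, 0.022, 1.555, -0.011, 1.109, -0.083], TCP at [0.252, -0.626, 0.223] pointing down, gripper open.
Joint ranges: [-2.96, 2.96], [-0.34, 2.1], [-1.41, 1.46], [0.24, 2.44], [-1.37, 4.51], [0.17, 1.92], [-2.96, 2.96]. Speed limits (rad/s): [2.39, 2.39, 3.14, 3.14, 3.14, 3.14, 3.14].

### API

Orientations are given as a unit quaternion [x, y, z, w].
In Python, from workcell import arm gives the robot as it stands.
- The arm moves only by the tool send_rows, never from a script. Its arguments are lists of equal length, an entry for each row: "gripper": the closure, from 0 (fully open) to 1 (shut); "translation": the shift along the tool's x, y, z in cm, a list of three; "twist": the turn about the tool's z in degrees. A call has exactly 8 rows; each row shifts and turns the commanded pose from where the row before left it, along the tool's axes as they then stand; what a row does not reach is not made up. A row lasts 1/8 s, in which the tool goes at most 62.5 mm and 10.7 degrees, less where a joint would pass 70% of its speed; a pose out of reach is approached as far as the arm can. A call with a gripper value outside its range is refused whole. The fingers move at their own pace and stop on an object; "newtons" is the grip in N (left out, the last holds). Time passes only in rows, so rows that do not move let the fingers close, or fill a call up. It gives the time, the measured TCP pose, the force, the opening and the grip force at its end, in the units of the state.
- arm.observe(): the state, without advancing time (a new reading comes with each control period).
- arm.camera(name): name is "scene" or "top" or "wrist"; returns a dict with "frame" (480x640x3 uint8, blue, green, red), "range_z" (480x640 float32, m along the optical axis (not along the pixel's ray), 0 where there is no reading), "camera_matrix" (3x3 intrinsics, pixels), "eye" and "orientation" of the camera in the world; the wrist camera has in their place "hand_eye" (4x4, takes a point from camera to tool coordinates, whose origin is the TCP and whose axes are the flange's). Camera axes: x right, y up, looking along -z (the intrinsics and any distortion apply to the point x, -y, -z); pixel columns grow to the right and rows downward; lengths in m; the calibration is good to about 2 mm. A picture is of the moment at which its call begins: read the wrist's pose just before it.
- arm.hand_in(): hands the job in; it is judged then, once.
The state is a dict: "time_s": time; "qpos": joint angles; "qd": joint speeds; "joint_torque": joint torques, N m; "eef_pos": TCP position; "tcp_rot": TCP orientation; "ft_force": force on the tool from outside, world axes, zero at the start; "ft_torque": the same for the moment, N m; "opening": opening from 0.0 (shut) to 1.0 (fully open); "grasp_force": force on a finger pad.
Only numpy, scipy, OpenCV 4.12 (cv2) and the standard library are available. Lean on these libraries where they do the work, as an engineer would, in place of code of your own. Each camera call takes 0.05 s, during which the arm holds its last target. There are 200 camera calls.

## Working session

There is one attempt and no reset: what is moved stays moved. The work goes in short steps, Python scripts to look and compute and a tool call to move; the robot and the scene stay as the last step left them, time stands still between calls to the robot, and variables do not carry over. Pictures are saved under pics/ and viewed, at most 10 in all, crops included, and the job is handed in when it is done.

Besides the shell and the picture viewer there is one more tool, called after ">>>" as a command line: name --pt "numbers of a row" for each row, then --argument value for the rest. send_rows: Moves the arm, as the interface text tells. Its arguments: {"type":"object","properties":{"gripper":{"type":"array"},"translation":{"type":"array"},"twist":{"type":"array"},"newtons":{"type":"number"}},"required":["gripper","translation","twist"]}

```bash
mkdir -p pics; ls; python3 - <<'E'
from workcell import arm
import cv2,numpy as np
s=arm.observe();print(s['time_s'],s['eef_pos'],s['tcp_rot'],s['opening'])
for n in('scene','top'):
    c=arm.camera(n);cv2.imwrite(f'pics/{n}0.png',c['frame'])
    np.savez(f'{n}0.npz',**c)
    print(n,c['eye'],c['orientation'],c['camera_matrix'],[k for k in c])
E
```

```text
pics
0.0 [ 0.2512496  -0.6258856   0.22173275] [ 9.81834709e-01  1.89736371e-01 -2.26617657e-04 -8.13580312e-04] 1.0003443766545395
scene [ 1.0272633  -0.74810185  0.83955216] [0.39652146 0.1149188  0.27874983 0.8671003 ] [[493.42546621   0.         320.79890787]
 [  0.         493.42546621 243.9130676 ]
 [  0.           0.           1.        ]] ['frame', 'range_z', 'camera_matrix', 'eye', 'orientation']
top [0.37304428 0.00891827 1.24025954] [-0.04469756  0.05066781  0.70914328 -0.70181957] [[456.25366184   0.         321.63154327]
 [  0.         456.25366184 241.86804141]
 [  0.           0.           1.        ]] ['frame', 'range_z', 'camera_matrix', 'eye', 'orientation']
```

View pics/top0.png

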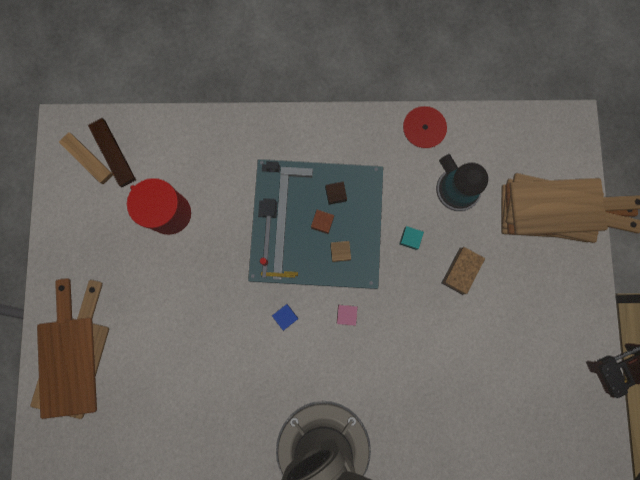

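View pics/scene0.png

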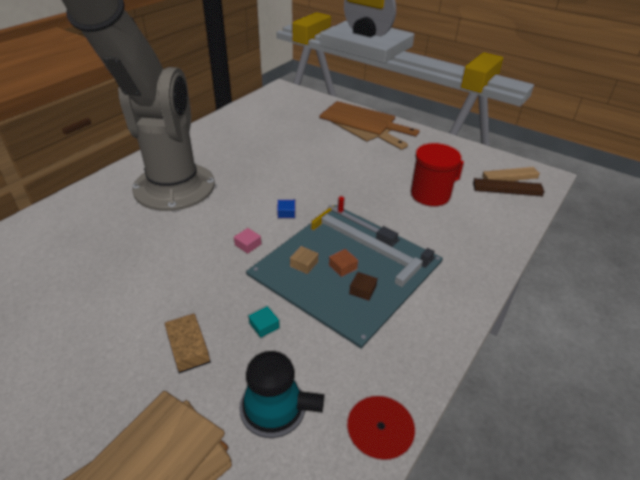

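The top view shows the jig with corners near (257,160), (383,166), (379,288) and (249,283). On it are walnut (336,192), cherry (323,221) and maple (341,251), with the red grip at (264,262). The scene view agrees. The decoys are blue (285,317), pink (347,315) and turquoise (412,238), all off the board. I choose the three wood-coloured blocks on the board. Next I measure them and crop for the check.

```bash
cat > h.py <<'E'
import cv2,numpy as np
from scipy.spatial.transform import Rotation as R
def ray(c,uv,z):
    K=c['camera_matrix'];uv=np.atleast_2d(uv).astype(float)
    d=np.c_[(uv[:,0]-K[0,2])/K[0,0],-(uv[:,1]-K[1,2])/K[1,1],-np.ones(len(uv))]@R.from_quat(c['orientation']).as_matrix().T
    return c['eye']+d*((z-c['eye'][2])/d[:,2])[:,None]
def proj(c,P):
    K=c['camera_matrix'];q=(np.atleast_2d(P)-c['eye'])@R.from_quat(c['orientation']).as_matrix()
    return np.c_[K[0,0]*q[:,0]/-q[:,2]+K[0,2],-K[1,1]*q[:,1]/-q[:,2]+K[1,2]]
def cloud(c):
    K=c['camera_matrix'];v,u=np.mgrid[:480,:640];r=c['range_z']
    q=np.stack([(u-K[0,2])/K[0,0]*r,-(v-K[1,2])/K[1,1]*r,-r],-1)
    return q@R.from_quat(c['orientation']).as_matrix().T+c['eye']
E
python3 - <<'E'
from h import *
c=np.load('top0.npz');f=c['frame'];P=cloud(c)
hsv=cv2.cvtColor(f,cv2.COLOR_BGR2HSV)
for n,(u,v) in dict(board=(360,230),maple=(341,251),cherry=(323,221),walnut=(336,192),fence=(281,230),pad=(288,274),grip=(264,262)).items(): print(n,hsv[v,u],P[v,u].round(4),ray(c,(u,v),.015)[0].round(3))
big=cv2.resize(f[150:300,235:395],None,fx=5,fy=5*.8,interpolation=cv2.INTER_CUBIC)
cv2.imwrite('pics/crop.png',cv2.convertScaleAbs(cv2.resize(f[150:300,235:395],(640,600),interpolation=cv2.INTER_CUBIC),alpha=2))
E
```

```text
board [97 55 83] [ 0.5724 -0.108   0.0059] [ 0.571 -0.107  0.015]
maple [ 16 113 104] [ 0.5104 -0.0528  0.0461] [ 0.514 -0.054  0.015]
cherry [  8 142  95] [ 0.5913 -0.0063  0.0448] [ 0.597 -0.007  0.015]
walnut [13 93 52] [ 0.6701 -0.0421  0.0445] [ 0.677 -0.043  0.015]
fence [102  11 115] [0.571  0.1067 0.0273] [0.573 0.108 0.015]
pad [ 24 166 114] [0.4515 0.0871 0.0413] [0.453 0.089 0.015]
grip [  0 183 131] [0.4799 0.1452 0.0837] [0.486 0.153 0.015]
```

View pics/crop.png

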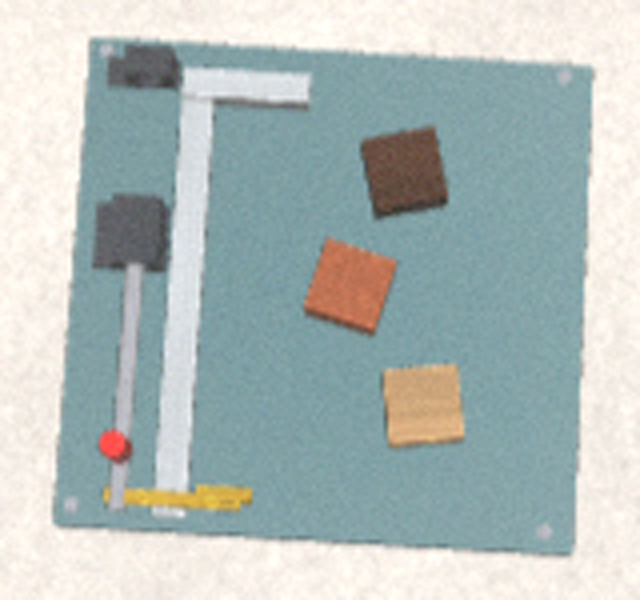

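The crop confirms walnut (404,170), cherry (350,285) and maple (423,405) in crop pixels. The fence is on the left, and the pad is at the near end with the bolt drawn back. Next I fit the poses.

```bash
cat >> h.py <<'E'
def rect(xy):
    (cx,cy),(w,h),a=cv2.minAreaRect((xy*1000).astype(np.float32)); return np.array([cx,cy]),(w,h),(a+45)%90-45
def big(m):
    n,l,s,_=cv2.connectedComponentsWithStats(m.astype(np.uint8));return l==1+s[1:,4].argmax()
def mask(f,n,roi):
    hsv=cv2.cvtColor(f,cv2.COLOR_BGR2HSV).astype(int);h,s,v=hsv[...,0],hsv[...,1],hsv[...,2]
    m={'board':(h>85)&(h<115)&(s>35),'maple':(h>11)&(h<22)&(s>80)&(v>75),'cherry':(h<12)&(s>100)&(v>55),'walnut':(h<22)&(s>55)&(v<72)}[n]
    r=np.zeros_like(m);r[roi[1]:roi[3],roi[0]:roi[2]]=1
    return m&r
E
python3 - <<'E'
from h import *
for cam,roiB,rois in (('top',(235,145,400,300),(300,170,375,270)),('scene',(240,195,450,350),(280,235,395,305))):
    c=np.load(cam+'0.npz');f=c['frame']
    m=mask(f,'board',roiB)
    cnt=max(cv2.findContours(m.astype(np.uint8),0,1)[0],key=cv2.contourArea)[:,0]
    C,wh,a=rect(ray(c,cv2.convexHull(cnt)[:,0],.015)[:,:2]);print(cam,'board',C.round(1),np.round(wh,1),round(a,2))
    t=np.deg2rad(a);Rm=np.array([[np.cos(t),-np.sin(t)],[np.sin(t),np.cos(t)]])
    for n in('maple','cherry','walnut'):
        m=big(mask(f,n,rois));
        P=cloud(c);mt=m&(P[...,2]>.038)
        v,u=np.nonzero(m);X=ray(c,np.c_[u,v],.045)
        B,wh,b=rect(X[:,:2]);v,u=np.nonzero(mt);B2,wh2,b2=rect(ray(c,np.c_[u,v],.045)[:,:2]);print(n,m.sum(),mt.sum(),B.round(1),np.round(wh,1),round(b-a,1),'top',B2.round(1),np.round(wh2,1),round(b2-a,1),'jig',(Rm.T@(B2-C)).round(1))
E
```

```text
top board [592.5  11. ] [347.4 336.6] -3.96
maple 340 331 [510.6 -51.5] [50.  47.8] 3.4 top [511.3 -51.1] [47.8 48.6] 8.6 jig [-76.8 -67.6]
cherry 341 330 [591.4  -3.8] [48.8 49.5] -15.2 top [591.8  -3.9] [48.8 48.7] -15.2 jig [  0.3 -15. ]
walnut 324 316 [669.3 -41.7] [49.6 48.6] 14.0 top [670.  -41.6] [48.1 48.6] 14.0 jig [ 80.9 -47.1]
scene board [594.7   3.7] [350.7 339.6] -3.86
maple 472 321 [519.9 -65.3] [59.6 69.5] 7.6 top [514.4 -57.8] [50.5 54.4] 9.3 jig [-76.  -66.8]
cherry 493 337 [598.9 -17.4] [64.3 67.8] -15.6 top [592.9 -11. ] [57.5 54.4] -20.7 jig [ -0.8 -14.8]
walnut 495 359 [676.3 -55.6] [50.5 70.7] 16.7 top [673.5 -48.6] [48.1 55. ] 14.0 jig [ 82.2 -46.9]
```

>>> send_rows --gripper '[0,0,0,0,0,0,0,0]' --pt "0 0 -1" --pt "0 0 -1" --pt "0 0 -1" --pt "0 0 -1" --pt "0 0 0" --pt "0 0 0" --pt "4.4 2.2 0" --pt "4.4 2.2 0" --twist '[-10.6,-10.6,-10.6,-10.6,-10.6,-10.6,0,0]'

```text
time_s: 1.1
eef_pos: [0.3023, -0.5412, 0.2619]
tcp_rot: [0.735, 0.678, 0.0, -0.0]
ft_force: [0.8, -0.6, 0.4]
opening: 0.999
grasp_force: 0.0
```

>>> send_rows --gripper '[0,0,0,0,0,0,0,0]' --pt "4.4 2.2 0" --pt "4.4 2.2 0" --pt "4.4 2.2 0" --pt "4.4 2.2 0" --pt "4.4 2.2 0" --pt "4.4 2.2 0" --pt "4.4 2.2 0" --pt "4.4 2.2 0" --twist '[0,0,0,0,0,0,0,0]'

```text
time_s: 2.1
eef_pos: [0.5059, -0.2038, 0.2624]
tcp_rot: [0.735, 0.679, -0.0, -0.0]
ft_force: [0.5, -0.7, -1.2]
opening: 0.998
grasp_force: 0.0
```

>>> send_rows --gripper '[0.5,0.77,0.77,0.77,0.77,0.77,0.77,0.77]' --pt "4.4 2.2 0" --pt "4.4 2.2 0" --pt "4.4 2.2 0" --pt "2.0 1.0 0" --pt "0 0 0" --pt "0 0 0" --pt "0 0 0" --pt "0 0 0" --twist '[0,0,0,0,0,0,0,0]'

```text
time_s: 3.1
eef_pos: [0.593, -0.0608, 0.2627]
tcp_rot: [0.735, 0.678, -0.0, 0.0]
ft_force: [0.1, -0.3, 0.6]
opening: 0.227
grasp_force: 0.0
```

```bash
python3 - <<'E'
from workcell import arm
import cv2,numpy as np
from scipy.spatial.transform import Rotation as R
s=arm.observe();print(s['time_s'],s['eef_pos'],R.from_quat(s['tcp_rot']).as_matrix().round(3),s['opening'],s['ft_force'])
c=arm.camera('wrist');cv2.imwrite('pics/w1.png',cv2.convertScaleAbs(c['frame'],alpha=1.6))
np.savez('w1.npz',pos=s['eef_pos'],rot=s['tcp_rot'],**c)
print(c['hand_eye'].round(3),c['camera_matrix'])
E
```

```text
3.1 [ 0.5929534  -0.06083409  0.26273335] [[ 0.081  0.997 -0.   ]
 [ 0.997 -0.081 -0.001]
 [-0.001  0.    -1.   ]] 0.22675660661398225 [ 0.05124486 -0.33634441  0.64769306]
[[-0.     0.962  0.275  0.076]
 [ 1.     0.    -0.001  0.001]
 [-0.001  0.275 -0.962 -0.163]
 [ 0.     0.     0.     1.   ]] [[331.73789672   0.         320.30468303]
 [  0.         331.73789672 236.88915487]
 [  0.           0.           1.        ]]
```

View pics/w1.png

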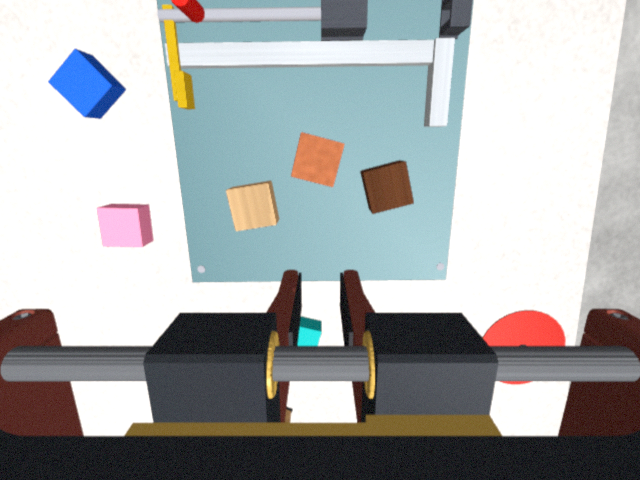

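The wrist view shows cherry (318,158), maple (252,206) and walnut (387,187). The fence face is near row 65, the pad at (184,90), the stop at (438,85) and the grip at (188,8). Next I measure in the tool frame.

```bash
cat >> h.py <<'E'
def wcam(c):
    T=np.eye(4);T[:3,:3]=R.from_quat(c['rot']).as_matrix();T[:3,3]=c['pos'];M=T@c['hand_eye']
    return dict(eye=M[:3,3],orientation=R.from_matrix(M[:3,:3]).as_quat(),camera_matrix=c['camera_matrix'],range_z=c['range_z'],frame=c['frame'])
def fit(P):
    a=cv2.fitLine((P[:,:2]*1000).astype(np.float32),cv2.DIST_HUBER,0,.01,.01).ravel();d=a[:2]*np.sign(a[0] if abs(a[0])>abs(a[1]) else a[1]);return a[2:],d,np.degrees(np.arctan2(d[1],d[0]))
E
python3 - <<'E'
from h import *
c=wcam(np.load('w1.npz'));f=c['frame'];P=cloud(c);print('eye',c['eye'].round(3))
hsv=cv2.cvtColor(f,cv2.COLOR_BGR2HSV);print([hsv[v,u] for u,v in((220,140),(252,206),(318,158),(387,187),(188,8),(180,50),(300,52),(300,66))])
m=mask(f,'board',(150,0,480,300))
print('board z',np.median(P[...,2][m&(P[...,2]!=0)]))
# right edge(-y): bottom row per column
E=np.array([(u,np.nonzero(m[:,u])[0].max()+.5) for u in range(205,270)]+[(u,np.nonzero(m[:,u])[0].max()+.5) for u in range(375,435)])
e1=fit(ray(c,E,.015));print('edge y-',e1)
L=np.array([(np.nonzero(m[v])[0].min()-.5,v) for v in range(120,270)]);R_=np.array([(np.nonzero(m[v])[0].max()+.5,v) for v in range(140,270)])
eL=fit(ray(c,L,.015));eR=fit(ray(c,R_,.015));print('L',eL,'R',eR)
F=np.array([(u,v) for u in range(200,425,2) for v in [next(v for v in range(100,40,-1) if not m[v,u] and not m[v-2,u])+.5]])
eF=fit(ray(c,F,.015));print('fence',eF)
a=np.deg2rad((e1[2]+eF[2])/2);x=np.array([np.cos(a),np.sin(a)]);y=np.array([-x[1],x[0]])
oy=(e1[0]@y+175+eF[0]@y-85)/2;print('width check',eF[0]@y-e1[0]@y)
s=e1[0]@y+100
def at(e):return (e[0]+e[1]*((s-e[0]@y)/(e[1]@y)))@x
print('len',at(eR)-at(eL));ox=(at(eR)+at(eL))/2;O=ox*x+oy*y;print('jig O',O,'ang',np.degrees(a))
for n,roi in dict(maple=(220,175,285,235),cherry=(285,125,350,190),walnut=(355,155,420,217)).items():
    m=big(mask(f,n,roi));v,u=np.nonzero(m);B,wh,b=rect(ray(c,np.c_[u,v],.045)[:,:2])
    print(n,m.sum(),'jig',((B-O)@x).round(1),((B-O)@y).round(1),np.round(wh,1),round(b-np.degrees(a),1))
np.savez('jig.npz',O=O,a=a)
E
```

```text
eye [0.6   0.015 0.426]
[array([ 93,  64, 116], dtype=uint8), array([ 17, 102, 148], dtype=uint8), array([ 10, 156, 136], dtype=uint8), array([ 10, 154,  73], dtype=uint8), array([  1, 210, 101], dtype=uint8), array([107,  12, 154], dtype=uint8), array([107,  11, 159], dtype=uint8), array([70,  8, 98], dtype=uint8)]
board z 0.015840298847981604
edge y- (array([ 524.75494, -158.30902], dtype=float32), array([ 0.9976373 , -0.06870171], dtype=float32), np.float32(-3.9394207))
L (array([422.83282 , -35.699326], dtype=float32), array([0.06873318, 0.99763507], dtype=float32), np.float32(86.05877)) R (array([758.42786, -75.15373], dtype=float32), array([0.07152437, 0.99743885], dtype=float32), np.float32(85.898445))
fence (array([610.4564 ,  95.78828], dtype=float32), array([ 0.99750197, -0.07063899], dtype=float32), np.float32(-4.050689))
width check 259.45068
len 337.5155
jig O [595.3411    11.912193] ang -3.9950547
maple 1919 jig -75.1 -67.5 [52.7 50.5] 8.6
cherry 1962 jig 0.4 -16.0 [48.8 49.2] -15.0
walnut 844 jig 79.2 -47.1 [48.3 50.4] 14.6
```

>>> send_rows --gripper '[0.77,0.77,0.77,0.77,0.77,0.77,0.77,0.77]' --pt "0.4 -0.2 4.0" --pt "0 0 4.5" --pt "0 0 4.5" --pt "0 0 4.5" --pt "0 0 3.5" --pt "0 0 2.0" --pt "0 0 1.0" --pt "0 0 0" --twist '[-0.6,0,0,0,0,0,0,0]'

```text
time_s: 4.15
eef_pos: [0.5919, -0.0555, 0.0229]
tcp_rot: [0.731, 0.682, 0.0, 0.0]
ft_force: [-0.9, -0.3, 0.6]
opening: 0.227
grasp_force: 0.0
```

>>> send_rows --gripper '[0.77,0.77,0.77,0.77,0.77,0.77,0.77,0.77]' --pt "1.0 0 0" --pt "1.0 0 0" --pt "1.0 0 0" --pt "1.2 0 0" --pt "1.2 0 0" --pt "1.2 0 0" --pt "1.2 0 0" --pt "0.6 0 0" --twist '[0,0,0,0,0,0,0,0]'

```text
time_s: 5.15
eef_pos: [0.5973, 0.0297, 0.0226]
tcp_rot: [0.731, 0.683, 0.0, -0.0]
ft_force: [-0.2, 0.1, 0.9]
opening: 0.234
grasp_force: 0.5
```

```bash
cat > st.py <<'E'
from workcell import arm
from h import *
def st():
    s=arm.observe();j=np.load('jig.npz');a=j['a'];x=np.array([np.cos(a),np.sin(a)]);d=s['eef_pos'][:2]*1000-j['O']
    M=R.from_quat(s['tcp_rot']).as_matrix()
    print(s['time_s'],'jig TCP',(d@x).round(1),(d@[-x[1],x[0]]).round(1),'z',(s['eef_pos'][2]*1000).round(1),'ang',np.degrees(np.arctan2(M[1,1],M[0,1])-a).round(2),'F',s['ft_force'].round(1),'open',round(s['opening']*88,1))
    return s
E
python3 -c "from st import *;st()"
```

```text
5.15 jig TCP 0.7 17.9 z 22.6 ang 0.14 F [-0.2  0.1  0.9] open 20.6
```

>>> send_rows --gripper '[0.77,0.77,0.77,0.77,0.77,0.77,0.77,0.77]' --pt "0.1 0 0" --pt "0.1 0 0" --pt "0.1 0 0" --pt "0.1 0 0" --pt "0.1 0 0" --pt "0.1 0 0" --pt "0 0 0" --pt "0 0 0" --twist '[0,0,0,0,0,0,0,0]'

```text
time_s: 6.15
eef_pos: [0.5978, 0.034, 0.0227]
tcp_rot: [0.731, 0.682, -0.0, 0.0]
ft_force: [-0.6, -0.6, 0.1]
opening: 0.227
grasp_force: 0.7
```

```bash
python3 -c "from st import *;st()"
```

```text
6.15 jig TCP 0.9 22.2 z 22.7 ang 0.05 F [-0.6 -0.6  0.1] open 19.9
```

>>> send_rows --gripper '[0.77,0.77,0.77,0.77,0.77,0.77,0.77,0.77]' --pt "0.1 0 0" --pt "0.1 0 0" --pt "0.1 0 0" --pt "0 0 0" --pt "0 0 0" --pt "0 0 0" --pt "0 0 0" --pt "0 0 0" --twist '[0,0,0,0,0,0,0,0]'

```text
time_s: 7.15
eef_pos: [0.5977, 0.0341, 0.0226]
tcp_rot: [0.732, 0.682, -0.002, 0.001]
ft_force: [-0.4, -8.3, 3.3]
opening: 0.228
grasp_force: 4.1
```

```bash
python3 -c "from st import *;st()"
```

```text
7.15 jig TCP 0.8 22.3 z 22.6 ang -0.05 F [-0.4 -8.3  3.3] open 20.1
```

>>> send_rows --gripper '[0.77,0.77,0.77,0.77,0.77,0.77,0.77,0.77]' --pt "-0.5 0 0" --pt "-2.5 0 0" --pt "-4.6 0 0" --pt "-4.6 0 0" --pt "0 2.5 0" --pt "0 3.0 0" --pt "0 2.4 0" --pt "0 0 0" --twist '[0,0,0,0,0,0,0,0]'

```text
time_s: 8.15
eef_pos: [0.6701, -0.0887, 0.0227]
tcp_rot: [0.731, 0.683, 0.001, 0.0]
ft_force: [-0.7, 0.8, -0.1]
opening: 0.235
grasp_force: 0.0
```

```bash
python3 -c "from st import *;st()"
```

```text
8.15 jig TCP 81.6 -95.2 z 22.7 ang 0.09 F [-0.7  0.8 -0.1] open 20.6
```

>>> send_rows --gripper '[0.77,0.77,0.77,0.77,0.77,0.77,0.77,0.77]' --pt "1.0 -0.1 0" --pt "1.2 0 0" --pt "1.4 0 0" --pt "1.4 0 0" --pt "1.4 0 0" --pt "1.4 0 0" --pt "1.4 0 0" --pt "1.2 0 0" --twist '[0,0,0,0,0,0,0,0]'

```text
time_s: 9.15
eef_pos: [0.6747, 0.0151, 0.0227]
tcp_rot: [0.731, 0.683, 0.0, 0.0]
ft_force: [-0.2, -0.6, 0.1]
opening: 0.228
grasp_force: 0.4
```

>>> send_rows --gripper '[0.77,0.77,0.77,0.77,0.77,0.77,0.77,0.77]' --pt "0.5 0 0" --pt "0.3 0 0" --pt "0.2 0 0" --pt "0.2 0 0" --pt "0.1 0 0" --pt "0.1 0 0" --pt "0.1 0 0" --pt "0.0 0 0" --twist '[0,0,0,0,0,0,0,0]'

```text
time_s: 10.15
eef_pos: [0.6755, 0.0286, 0.0226]
tcp_rot: [0.731, 0.682, -0.0, 0.0]
ft_force: [-0.4, -1.1, 0.2]
opening: 0.232
grasp_force: 0.7
```

```bash
python3 -c "from st import *;st()"
```

```text
10.15 jig TCP 78.8 22.2 z 22.6 ang 0.05 F [-0.4 -1.1  0.2] open 20.4
```

>>> send_rows --gripper '[0.77,0.77,0.77,0.77,0.77,0.77,0.77,0.77]' --pt "0.1 0 0" --pt "0.1 0 0" --pt "0.1 0 0" --pt "0 0 0" --pt "0 0 0" --pt "0 0 0" --pt "0 0 0" --pt "0 0 0" --twist '[0,0,0,0,0,0,0,0]'

```text
time_s: 11.15
eef_pos: [0.6755, 0.0287, 0.0227]
tcp_rot: [0.732, 0.682, -0.002, 0.001]
ft_force: [-1.9, -7.2, 2.6]
opening: 0.232
grasp_force: 3.8
```

```bash
python3 -c "from st import *;st()"
```

```text
11.15 jig TCP 78.8 22.3 z 22.7 ang -0.04 F [-1.9 -7.2  2.6] open 20.4
```

>>> send_rows --gripper '[0.77,0.77,0.77,0.77,0.77,0.77,0.77,0.77]' --pt "-0.5 0 0" --pt "-3.5 0 0" --pt "-5.0 0 0" --pt "-4.8 0 0" --pt "0 -4.5 0" --pt "0 -5.0 0" --pt "0 -5.0 0" --pt "0 -1.0 0" --twist '[0,0,0,0,0,0,0,0]'

```text
time_s: 12.15
eef_pos: [0.5084, -0.0944, 0.0225]
tcp_rot: [0.731, 0.683, -0.001, -0.001]
ft_force: [1.3, 0.2, 0.2]
opening: 0.237
grasp_force: 0.0
```

```bash
python3 -c "from st import *;st()"
```

```text
12.15 jig TCP -79.3 -112.1 z 22.5 ang 0.13 F [1.3 0.2 0.2] open 20.9
```

>>> send_rows --gripper '[0.77,0.77,0.77,0.77,0.77,0.77,0.77,0.77]' --pt "0.8 0.2 0" --pt "1.4 0 0" --pt "1.6 0 0" --pt "1.6 0 0" --pt "1.6 0 0" --pt "1.6 0 0" --pt "1.6 0 0" --pt "1.4 0 0" --twist '[0,0,0,0,0,0,0,0]'

```text
time_s: 13.15
eef_pos: [0.5216, 0.0217, 0.0226]
tcp_rot: [0.731, 0.683, 0.0, -0.0]
ft_force: [-0.6, -1.0, 0.6]
opening: 0.228
grasp_force: 0.5
```

>>> send_rows --gripper '[0.77,0.77,0.77,0.77,0.77,0.77,0.77,0.77]' --pt "0.6 0 0" --pt "0.4 0 0" --pt "0.3 0 0" --pt "0.2 0 0" --pt "0.2 0 0" --pt "0.1 0 0" --pt "0.1 0 0" --pt "0.0 0 0" --twist '[0,0,0,0,0,0,0,0]'

```text
time_s: 14.15
eef_pos: [0.5229, 0.0392, 0.0226]
tcp_rot: [0.731, 0.682, -0.0, 0.0]
ft_force: [0.7, -1.2, 0.9]
opening: 0.228
grasp_force: 0.7
```

```bash
python3 -c "from st import *;st()"
```

```text
14.15 jig TCP -74.2 22.2 z 22.6 ang 0.05 F [ 0.7 -1.2  0.9] open 20.1
```

Next, a final press, then I back off and look.

>>> send_rows --gripper '[0.77,0.77,0.77,0.77,0.77,0.77,0.77,0.77]' --pt "0.1 0 0" --pt "0.1 0 0" --pt "0.1 0 0" --pt "0 0 0" --pt "0 0 0" --pt "0 0 0" --pt "0 0 0" --pt "0 0 0" --twist '[0,0,0,0,0,0,0,0]'

```text
time_s: 15.15
eef_pos: [0.5228, 0.0392, 0.0226]
tcp_rot: [0.732, 0.682, -0.002, 0.001]
ft_force: [-0.4, -9.1, 4.3]
opening: 0.232
grasp_force: 4.5
```

>>> send_rows --gripper '[0.77,0.77,0.77,0.77,0.77,0.77,0.77,0.77]' --pt "-0.5 0 0" --pt "-3.0 0 0" --pt "-2.0 0 -3.0" --pt "0 1.0 -5.0" --pt "0 3.0 -5.0" --pt "0 3.0 -5.0" --pt "0 1.0 -2.0" --pt "0 0 0" --twist '[0,0,0,0,0,0,0,0]'

```text
time_s: 16.15
eef_pos: [0.6007, -0.017, 0.224]
tcp_rot: [0.731, 0.683, 0.002, 0.001]
ft_force: [-0.4, 0.7, -0.8]
opening: 0.233
grasp_force: 0.0
```

```bash
python3 - <<'E'
from st import *
s=st();c=arm.camera('wrist')
np.savez('w2.npz',pos=s['eef_pos'],rot=s['tcp_rot'],**c)
cv2.imwrite('pics/w2.png',cv2.convertScaleAbs(c['frame'],alpha=1.6))
c=wcam(np.load('w2.npz'));j=np.load('jig.npz');a=j['a'];x=np.array([np.cos(a),np.sin(a)]);y=np.array([-x[1],x[0]])
f=c['frame']
# grip top by red mask at z .086
hsv=cv2.cvtColor(f,cv2.COLOR_BGR2HSV).astype(int);P=cloud(c)
red=((hsv[...,0]<6)|(hsv[...,0]>174))&(hsv[...,1]>170)&(P[...,2]>.082)&(P[...,2]<.092);red[300:]=0
red=big(red);v,u=np.nonzero(red)
X=ray(c,np.c_[u,v],.086)[:,:2]*1000-j['O'];print('grip',red.sum(),(X@x).min(),(X@x).max(),(X@y).min(),(X@y).max(),'uv',u.mean(),v.mean())
for n in('maple','cherry','walnut'):
    m=mask(f,n,(120,20,500,250))&(P[...,2]>.038)&(P[...,2]<.052);m=big(m);v,u=np.nonzero(m);B,wh,b=rect(ray(c,np.c_[u,v],.045)[:,:2])
    print(n,m.sum(),((B-j['O'])@x).round(1),((B-j['O'])@y).round(1),np.round(wh,1),round(b-np.degrees(a),1))
E
```

```text
16.15 jig TCP 7.3 -28.5 z 224.0 ang 0.1 F [-0.4  0.7 -0.8] open 20.5
grip 422 -126.8365441304235 -108.47005382946459 119.31432271376134 136.47572201392705 uv 163.62559241706163 37.38151658767772
maple 2665 -70.6 58.9 [47.7 50.5] 0.1
cherry 2591 -7.6 59.0 [47.7 49.4] 0.1
walnut 832 72.6 59.1 [47.9 20.8] -0.7
```

View pics/w2.png

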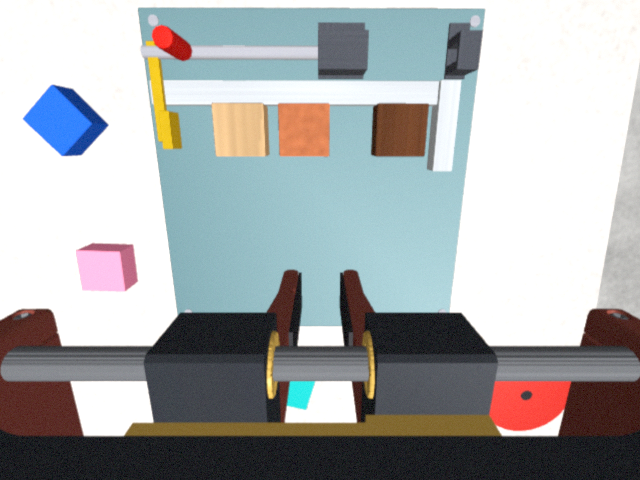

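All three blocks sit flush and square at jig y ≈ 59–60. The bolt is drawn back, with the grip at (163,37) px, about jig (-119,129). Now the bolt.

>>> send_rows --gripper '[0.5,0.4,0.4,0.4,0.4,0.4,0.4,0.4]' --pt "3.0 -2.6 0" --pt "4.3 -3.5 0" --pt "4.3 -3.5 0" --pt "4.2 -3.0 0" --pt "0 0 0" --pt "0 0 3.0" --pt "0 0 3.0" --pt "0 0 0" --twist '[0,0,0,0,0,0,0,0]'

```text
time_s: 17.2
eef_pos: [0.482, 0.1466, 0.1598]
tcp_rot: [0.731, 0.682, -0.003, -0.001]
ft_force: [-0.3, -0.6, 0.2]
opening: 0.6
grasp_force: 0.0
```

```bash
python3 -c "from st import *;st()"
```

```text
17.2 jig TCP -122.4 126.4 z 159.8 ang 0.04 F [-0.3 -0.6  0.2] open 52.8
```

>>> send_rows --gripper '[0.4,0.4,0.4,0.4,0.7,1,1,1]' --pt "0.25 0.3 2.0" --pt "0 0 3.0" --pt "0 0 3.0" --pt "0 0 1.8" --pt "0 0 0" --pt "0 0 0" --pt "0 0 0" --pt "0 0 0" --twist '[0,0,0,0,0,0,0,0]' --newtons 10

```text
time_s: 18.2
eef_pos: [0.4876, 0.1509, 0.0654]
tcp_rot: [0.731, 0.682, 0.0, 0.0]
ft_force: [-1.4, -0.5, 3.4]
opening: 0.197
grasp_force: 10.0
```

```bash
python3 -c "from st import *;st()"
```

```text
18.2 jig TCP -117.2 131.1 z 65.4 ang 0.07 F [-1.4 -0.5  3.4] open 17.4
```

>>> send_rows --gripper '[1,1,1,1,1,1,1,1]' --pt "0 0.6 0" --pt "0 1.0 0" --pt "0 1.0 0" --pt "0 1.0 0" --pt "0 1.0 0" --pt "0 1.0 0" --pt "0 1.0 0" --pt "0 1.0 0" --twist '[0,0,0,0,0,0,0,0]'

```text
time_s: 19.2
eef_pos: [0.5635, 0.1456, 0.0654]
tcp_rot: [0.731, 0.683, -0.0, -0.0]
ft_force: [-3.5, -0.7, 7.7]
opening: 0.2
grasp_force: 10.0
```

>>> send_rows --gripper '[1,1,1,1,1,1,1,1]' --pt "0 0.8 0" --pt "0 0.8 0" --pt "0 0.6 0" --pt "0 0.5 0" --pt "0 0.3 0" --pt "0 0.3 0" --pt "0 0.2 0" --pt "0 0 0" --twist '[0,0,0,0,0,0,0,0]'

```text
time_s: 20.2
eef_pos: [0.5972, 0.1433, 0.0653]
tcp_rot: [0.731, 0.683, -0.001, -0.0]
ft_force: [-6.1, 0.3, 9.7]
opening: 0.201
grasp_force: 10.0
```

```bash
python3 -c "from st import *;st()"
```

```text
20.2 jig TCP -7.3 131.2 z 65.3 ang 0.08 F [-6.1  0.3  9.7] open 17.7
```

>>> send_rows --gripper '[1,1,1,1,1,1,1,1]' --pt "0 0.2 0" --pt "0 0.1 0" --pt "0 0.1 0" --pt "0 0.1 0" --pt "0 0.1 0" --pt "0 0.1 0" --pt "0 0 0" --pt "0 0 0" --twist '[0,0,0,0,0,0,0,0]' --newtons 25

```text
time_s: 21.2
eef_pos: [0.5972, 0.1433, 0.065]
tcp_rot: [0.73, 0.683, -0.006, -0.004]
ft_force: [-25.8, -1.1, 26.2]
opening: 0.197
grasp_force: 25.1
```

```bash
python3 -c "from st import *;st()"
```

```text
21.2 jig TCP -7.3 131.2 z 65.0 ang 0.19 F [-25.8  -1.1  26.2] open 17.3
```

>>> send_rows --gripper '[1,1,1,0.7,0.6,0.6,0.6,0.6]' --pt "0 -0.3 0" --pt "0 -0.2 0" --pt "0 0 0" --pt "0 0 0" --pt "0 0 0" --pt "0 0 -2.0" --pt "0 0 -4.0" --pt "0 0 -4.0" --twist '[0,0,0,0,0,0,0,0]'

```text
time_s: 22.2
eef_pos: [0.6006, 0.143, 0.167]
tcp_rot: [0.731, 0.682, 0.0, 0.0]
ft_force: [0.9, -0.1, 1.4]
opening: 0.398
grasp_force: 0.0
```

>>> send_rows --gripper '[0.6,0.6,0.6,0.6,0.6,0.6,0.6,0.6]' --pt "-3 0 -4.0" --pt "-5.0 0 -2.0" --pt "-5 0 0" --pt "-3.0 0 0" --pt "0 0 0" --pt "0 0 0" --pt "0 0 0" --pt "0 0 0" --twist '[0,0,0,0,0,0,0,0]'

```text
time_s: 23.2
eef_pos: [0.5893, -0.0153, 0.2248]
tcp_rot: [0.73, 0.683, 0.0, -0.0]
ft_force: [-0.3, 0.3, 0.5]
opening: 0.399
grasp_force: 0.0
```

```bash
python3 - <<'E'
from st import *
s=st();c=arm.camera('wrist')
np.savez('w3.npz',pos=s['eef_pos'],rot=s['tcp_rot'],**c)
cv2.imwrite('pics/w3.png',cv2.convertScaleAbs(cv2.resize(c['frame'][0:240,100:500],None,fx=2,fy=2),alpha=1.6))
c=wcam(np.load('w3.npz'));j=np.load('jig.npz');a=j['a'];x=np.array([np.cos(a),np.sin(a)]);y=np.array([-x[1],x[0]])
f=c['frame'];hsv=cv2.cvtColor(f,cv2.COLOR_BGR2HSV).astype(int);P=cloud(c)
red=((hsv[...,0]<6)|(hsv[...,0]>174))&(hsv[...,1]>170)&(P[...,2]>.082)&(P[...,2]<.092);red[300:]=0
v,u=np.nonzero(big(red));X=ray(c,np.c_[u,v],.086)[:,:2]*1000-j['O'];print('grip x',(X@x).min(),(X@x).max())
yel=(abs(hsv[...,0]-25)<6)&(hsv[...,1]>150)&(abs(P[...,2]-.043)<.006);v,u=np.nonzero(big(yel));X=ray(c,np.c_[u,v],.043)[:,:2]*1000-j['O'];k=(X@y<75);print('pad face x',np.percentile((X@x)[k],[2,98]))
for n in('maple','cherry','walnut'):
    m=mask(f,n,(120,20,500,250))&(P[...,2]>.038)&(P[...,2]<.052);m=big(m);v,u=np.nonzero(m);B,wh,b=rect(ray(c,np.c_[u,v],.045)[:,:2])
    print(n,m.sum(),((B-j['O'])@x).round(1),((B-j['O'])@y).round(1),np.round(wh,1),round(b-np.degrees(a),1))
E
```

```text
23.2 jig TCP -4.1 -27.6 z 224.8 ang 0.19 F [-0.3  0.3  0.5] open 35.1
grip x -14.549026754945272 1.6383865763054901
pad face x [-40.47231081 -26.70160096]
maple 2645 -1.2 58.9 [47.9 51. ] 0.2
cherry 4455 73.1 59.1 [47.9 98.6] 0.2
walnut 454 85.2 59.2 [46.  14.5] 0.1
```

View pics/w3.png

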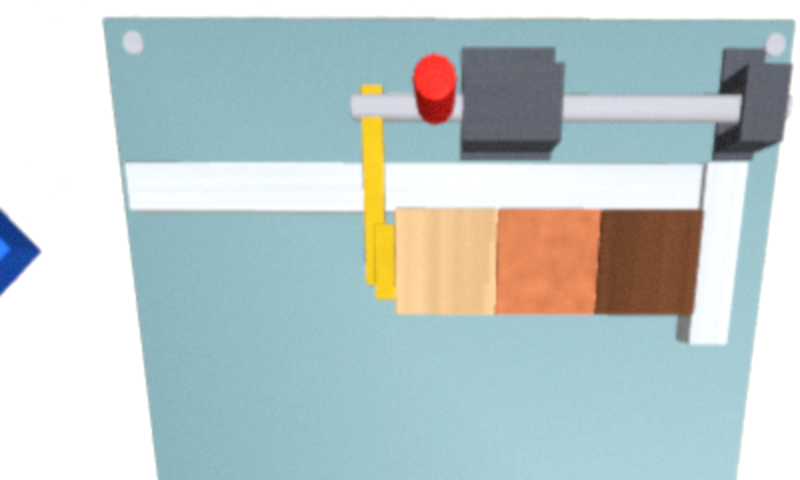

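The picture shows a tight row: maple (445,260), cherry (548,260), walnut (648,260). The pad is at (386,260) against maple, and the rod passes through the keeper at (755,105). I check that travel is really 113.5 mm by measuring the pad before and after with the same method, and the guide height.

```bash
python3 - <<'E'
from st import *
j=np.load('jig.npz');a=j['a'];x=np.array([np.cos(a),np.sin(a)]);y=np.array([-x[1],x[0]])
cs=[('top0',np.load('top0.npz')),('topN',arm.camera('top')),('w2',wcam(np.load('w2.npz'))),('w3',wcam(np.load('w3.npz')))]
for n,c in cs:
    f=c['frame'];hsv=cv2.cvtColor(f,cv2.COLOR_BGR2HSV).astype(int);P=cloud(c);J=P[...,:2]*1000-j['O'];X,Y=J@x,J@y
    yel=(abs(hsv[...,0]-25)<7)&(hsv[...,1]>120)&(abs(X)<180)&(abs(Y-100)<110)
    v,u=np.nonzero(yel);q=ray(c,np.c_[u,v],.043)[:,:2]*1000-j['O'];k=(q@y>45)&(q@y<72)
    print(n,'pad x',np.percentile((q@x)[k],[1,50,99]).round(1),'n',k.sum(),end=' ')
    red=((hsv[...,0]<6)|(hsv[...,0]>174))&(hsv[...,1]>150)&(abs(X)<170)&(abs(Y-130)<30)&(P[...,2]>.05)
    v,u=np.nonzero(red);q=ray(c,np.c_[u,v],.086)[:,:2]*1000-j['O'];print('red x',np.percentile(q@x,[1,99]).round(1))
    g=(X>12)&(X<46)&(Y>120)&(Y<140);print('  guide z pct',np.percentile(P[...,2][g],[50,90,98]).round(4))
E
```

```text
top0 pad x [-154.2 -148.3 -142.5] n 49 red x [-129.2 -114.7]
  guide z pct [0.0468 0.0497 0.0515]
topN pad x [-42.7 -36.  -28.4] n 55 red x [-16.6  -0.7]
  guide z pct [0.0474 0.0503 0.051 ]
w2 pad x [-152.3 -141.3 -130.7] n 641 red x [-125.9  -98.5]
  guide z pct [0.049  0.05   0.0505]
w3 pad x [-40.6 -33.3 -26.5] n 414 red x [-14.5   0.9]
  guide z pct [0.049  0.0499 0.0505]
```

Both views give a bolt travel of 113 ± 1 mm, and it met a hard stop at 26 N. The command was still pressing forward at release, so the bolt was not pulled back. The fingers (z = 65 mm) clear the guide (50 mm). I hand in.

```bash
python3 -c "
from workcell import arm
print(arm.hand_in())"
```

```text
the job is handed in; nothing more can be done
None
```

The job is handed in: all three blocks were slid flush to the fence with the bolt still drawn back. The bolt was then pushed to its stop (about 113 ± 1 mm by camera), closing the blocks into a tight row with the rod's tip in the keeper, about 23 s in; no verdict came back.

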